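# Load the dry-block heater and take its surface temperature

## Robot

A 7-joint arm with a two-finger parallel gripper is mounted at the origin on the work surface. World frame = base frame: x ahead of the robot, y to its left, z up, the work surface at z = 0. Lengths are in m, angles in rad, forces in N, time in s.
With the tool pointing down it reaches from about 0.425 to 0.925 m from the base axis. Payload 6.8 kg.
Tool frame: the origin (TCP) lies at the very end of the fingers, on their centre line; the grasp point (between the pads) lies 19 mm behind it; z points along the fingers, y is the line along which they close (so a half turn about z gives the same grasp; the last joint's range is limited). The gripper opens to 85 mm and grips with 20 to 120 N. Pads are 22 mm wide; open, the fingers measure 114 mm over their backs; the gripper's body (76 mm by 85 mm) begins 54 mm behind the grasp point. The pads swing forward as they close: fully open they stand 13 mm farther back than shut.
Start: joints at [-1.297, 0.477, 0.022, 1.555, -0.011, 1.109, -0.083], TCP at [0.251, 0.626, 0.231] pointing down, gripper open.
Joint ranges: [-2.96, 2.96], [-0.34, 2.1], [-1.41, 1.46], [0.24, 2.44], [-1.37, 4.51], [0.17, 1.92], [-2.96, 2.96]. Speed limits (rad/s): [2.39, 2.39, 3.14, 3.14, 3.14, 3.14, 3.14].

## Interface

Orientations are given as a unit quaternion [w, x, y, z].
In Python, from station import get_obs, read_camera, hand_in gives the robot as it stands.
- The arm moves only by the tool arm_command, never from a script. Its argument "commands" is one flat list of numbers, 7 for each row, row after row: the shift along the tool's x, y, z in m, then the turn, a rotation vector about the tool's x, y, z in degrees, then the opening, from 0 (shut) to 1 (fully open). In form: [tx, ty, tz, rx, ry, rz, fingers, tx, ty, tz, rx, ry, rz, fingers, ...]. A call has 1 to 8 rows; each row is the pose to reach, as a shift and turn from the pose commanded when the call began, along the tool's axes at that moment; what a row does not reach only later rows make up. A row lasts 1/10 s, in which the tool goes at most 50 mm and 8.59 degrees, less where a joint would pass 70% of its speed; a pose out of reach is approached as far as the arm can. A call with a gripper value outside its range is refused whole. The fingers move at their own pace and stop on an object; "force" is the grip in N (left out, the last holds). Time passes only in rows, so rows that repeat a pose let the fingers close. It gives the time, the measured TCP pose, the force, the opening and the grip force at its end, in the units of the state.
- get_obs(): the state, without advancing time (a new reading comes with each control period).
- read_camera(name): name is "side" or "top" or "wrist"; returns a dict with "img" (384x512x3 uint8, red, green, blue), "camera_matrix" (3x3 intrinsics, pixels), "k1" (the pictures are not rectified: a ray, as slopes to the right and down, at radius r is drawn at 1 + k1 r^2 times it, then the intrinsics apply), "pose" (4x4, takes a point from camera to world coordinates). Camera axes: x right, y down, z forward; pixel columns grow to the right and rows downward; lengths in m; the calibration is good to about 2 mm. A picture is of the moment at which its call begins. There is no depth.
- hand_in(): hands the job in; it is judged then, once.
The state is a dict: "t": time; "q": joint angles; "joint_vel": joint speeds; "joint_torque": joint torques, N m; "eef_pos": TCP position; "tool_rot": TCP orientation; "contact_force": force on the tool from outside, world axes, zero at the start; "torque": the same for the moment, N m; "gripper_width": opening from 0.0 (shut) to 1.0 (fully open); "grasp_force": force on a finger pad.
Only numpy, scipy, OpenCV 4.12 (cv2) and the standard library are available. Lean on these libraries where they do the work, as an engineer would, in place of code of your own. Each camera call takes 0.05 s, during which the arm holds its last target. There are 200 camera calls.

## Task

Take the two tall capped tubes from the white rack and lower them one at a time, fully home, into the two wells of the dry-block heater. Then lift the surface probe out of its stand and hold it square to the heater's sloping pad, its copper tip inside the marked ring and pressed gently about half way into its spring travel; finish while still holding it there, and never push the tip hard. Leave the short vial in the rack, and the bottle, carton and tip box alone.

Things in the scene. Friction and masses are not known exactly. Their poses are not given: they have to be found in the camera images.
- heater: Dry-block heater, fixed to the bench, 160 x 170 x 70 mm. Origin: centre of its underside; z up, its low sloping front faces its own -x. The bare aluminium block with the two wells is its rear (+x) half, top 70 mm above the bench; the slope is the front half, rising from about 35 mm at the front to 63 mm high.
- well_a (a point): Centre of the mouth of one well in the heater's top (heater frame x +40, y -30, z 70 mm). Wells: 19 mm bore with a small chamfer, 42 mm deep (floor 28 mm above the bench), 60 mm apart.
- well_b (a point): Centre of the mouth of the other well (heater frame x +40, y +30, z 70 mm); same bore.
- pad: Round aluminium test pad, 50 mm across, 4 mm thick, on the heater's slope. Its z axis is the outward normal of its face, 20 degrees off vertical, leaning to the heater's -x (towards the robot). Origin: centre of its underside.
- spot (a point): The marked spot: centre of the thin dark ring (22 mm inside diameter, small dot in the middle) on the pad's face, 4 mm from the pad's origin along its normal. The ring is drawn only, the face is flat and rigid.
- rack: White rack block, fixed, 70 x 160 x 50 mm (z up, origin centre of underside), with three 19 mm holes 40 mm deep (floor 10 mm above the bench) in a row along its y at -50, 0, +50 mm. Rack and probe stand may be on either side of the heater.
- tube_1: Tall capped tube to load: 90 mm tall, 16 mm diameter, chamfered foot, grey cap 18 mm diameter on the top 16 mm; 17 to 31 g. Origin: centre of its foot; z along it to the cap. Starts upright in one of the rack's holes.
- tube_2: The other tall capped tube, identical to tube_1. Either tube may go in either well.
- vial: Short capped vial, 58 mm tall, 16 mm diameter with 18 mm cap, in the remaining rack hole. To be left there. Origin: centre of its foot.
- stand: Grey probe stand, fixed: 84 mm round base 12 mm thick and a 36 mm square column whose top is 87 mm above the bench, with an upright 15 mm bore 65 mm deep in which the probe hangs by its collar. Origin: centre of underside, z up.
- probe: Surface temperature probe, 150 mm long, about 105 to 155 g, starting upright in the stand, so it must be lifted 55 mm to come free. Origin: centre of the tip's face when the tip is fully out; z runs along the probe from tip to handle. Along z: thin 6 mm shaft to 55 mm, 30 mm round collar from 55 to 61 mm, white 24 x 24 mm square handle from 61 to 150 mm (flats square to the probe's x and y).
- probe_tip (a joint): How far the sprung tip is pushed into the probe along the probe's axis: 0 = fully out, 0.010 m = fully in. The spring gives 1 N at 0, rising 0.4 N per mm to 5 N at 10 mm (3 N half way).
- probe_face (a point): Centre of the flat face of the copper tip (10 mm diameter disc), moving with the sprung tip.
- bottle: Reagent bottle with red cap, 52 mm diameter, 105 mm tall, beside and behind the heater; leave alone. Origin: centre of underside.
- carton: White kit carton, 90 x 130 x 70 mm, beside and behind the heater; leave alone. Origin: centre of underside.
- tipbox: Box of yellow pipette tips, 80 x 110 x 43 mm, near the robot; leave alone. Origin: centre of underside.
Things that resemble listed ones, but are neither listed nor needed, are in the scene too. Leave any purple look-alike of the tube_1 alone. There is more than one size of the stand; the one meant has the size given above.

How it is judged:
On the way, in this order (a step that is already met when the one before it is completed fails the run):
1. one tall tube stands released, fully home, in a well (((horizontal distance between tube_1 and well_a below 0.004 m and z of tube_1 in the frame of heater below 0.033 m and angle between tube_1's own z axis and vertical below 0.15 rad and contact force between tube_1 and the fingers below 0.05 N) or (horizontal distance between tube_1 and well_b below 0.004 m and z of tube_1 in the frame of heater below 0.033 m and angle between tube_1's own z axis and vertical below 0.15 rad and contact force between tube_1 and the fingers below 0.05 N) or (horizontal distance between tube_2 and well_a below 0.004 m and z of tube_2 in the frame of heater below 0.033 m and angle between tube_2's own z axis and vertical below 0.15 rad and contact force between tube_2 and the fingers below 0.05 N) or (horizontal distance between tube_2 and well_b below 0.004 m and z of tube_2 in the frame of heater below 0.033 m and angle between tube_2's own z axis and vertical below 0.15 rad and contact force between tube_2 and the fingers below 0.05 N))), for 0.1 s.
2. both tall tubes stand released, fully home, one in each well (((horizontal distance between tube_1 and well_a below 0.004 m and z of each of tube_1, tube_2 in the frame of heater below 0.033 m and angle between each of tube_1, tube_2's own z axis and vertical below 0.15 rad and horizontal distance between tube_2 and well_b below 0.004 m) or (horizontal distance between tube_1 and well_b below 0.004 m and z of each of tube_1, tube_2 in the frame of heater below 0.033 m and angle between each of tube_1, tube_2's own z axis and vertical below 0.15 rad and horizontal distance between tube_2 and well_a below 0.004 m)) and contact force between each of tube_1, tube_2 and the fingers below 0.05 N), for 0.1 s.
3. the probe is lifted out of its stand (z of probe in the frame of stand above 0.085 m and contact force between probe and the fingers above 1 N), for 0.1 s.
At the end, for the whole second after the job is handed in: Both tall tubes stand free, home in the wells (4 mm off axis, 5 mm off the floor at most); vial in the rack; probe held still in the gripper, within 8 deg of square to the pad, tip within 6 mm of the spot, pushed in 2 to 8 mm, 0.8 to 7 N (all of step 2 and distance between probe_face and spot below 0.006 m and angle between the z axis of probe and the z axis of pad, either way round below 0.14 rad and value of joint probe_tip between 0.002 and 0.008 m and contact force between probe and pad between 0.8 and 7 N and contact force between probe and the fingers above 1 N and linear speed of probe below 0.02 m/s and horizontal distance between vial and rack below 0.06 m and z of vial in the frame of rack below 0.016 m); the arm keeps its last pose, push and grip.
It fails at once if the bottle is disturbed (moved over 20 mm) (distance of bottle from where it was at the start of the episode above 0.02 m).
It fails at once if the carton is disturbed (moved over 20 mm) (distance of carton from where it was at the start of the episode above 0.02 m).
It fails at once if the tip box is disturbed (moved over 20 mm) (distance of tipbox from where it was at the start of the episode above 0.02 m).
It fails at once if the short vial is disturbed (moved over 20 mm) (distance of vial from where it was at the start of the episode above 0.02 m).
It fails at once if the probe is pushed hard on the heater (over 15 N) (contact force between probe and heater above 15 N).
It also fails if it takes over 72 s, if anything falls off the work surface, if the arm or the gripper's body presses on something with over 40 N, if the wrist force passes 120 N, or if a joint passes its speed limit or range.

## Working session

There is one attempt and no reset: what is moved stays moved. The work goes in short steps, Python scripts to look and compute and a tool call to move; the robot and the scene stay as the last step left them, time stands still between calls to the robot, and variables do not carry over. Pictures are saved under pics/ and viewed, at most 10 in all, crops included, and the job is handed in when it is done.

Besides the shell and the picture viewer there is one more tool, called after "Emit:" in YAML: its name, and indented under it one key for each argument. arm_command: Moves the arm, as the interface text tells. Its arguments: {"type":"object","properties":{"commands":{"type":"array","items":{"type":"number"}},"force":{"type":"number"}},"required":["commands"]}

```bash
ls; mkdir -p pics
cat > h.py <<'E'
import numpy as np, cv2
from station import get_obs, read_camera, hand_in
def ray(c,u,v):
    K=c['camera_matrix'];d=np.array([(u-K[0,2])/K[0,0],(v-K[1,2])/K[1,1]])
    x=d.copy()
    for _ in range(20): x=d/(1+c['k1']*(x@x))
    P=np.array(c['pose']);return P[:3,3],P[:3,:3]@np.array([x[0],x[1],1])
def onz(c,u,v,z):
    o,d=ray(c,u,v);return o+d*(z-o[2])/d[2]
def proj(c,p):
    P=np.array(c['pose']);q=P[:3,:3].T@(np.array(p)-P[:3,3]);x=q[:2]/q[2];x=x*(1+c['k1']*(x@x));K=c['camera_matrix']
    return np.array([x[0]*K[0,0]+K[0,2],x[1]*K[1,1]+K[1,2]])
def save(c,n): cv2.imwrite('pics/'+n,c['img'][:,:,::-1])
E
python3 - <<'E'
from h import *
import pickle
o=get_obs();print(o)
cs={n:read_camera(n) for n in('side','top','wrist')}
pickle.dump(cs,open('c0.pkl','wb'))
for n,c in cs.items(): print(n,np.round(c['pose'],3).tolist(),c['camera_matrix'],c['k1'])
a=np.hstack([cs['top']['img'],cs['side']['img']]);
save(cs['top'],'top0.png');save(cs['side'],'side0.png')
E
```

```text
pics
{'t': 0.0, 'q': array([-1.29710163,  0.47778957,  0.02232345,  1.55643377, -0.01151357,
        1.10928923, -0.08309919]), 'joint_vel': array([-2.58055509e-04,  1.19070688e-04, -6.46844662e-04,  1.87504805e-05,
       -1.17932398e-04,  4.46267112e-04,  3.50904722e-04]), 'joint_torque': array([-2.60594325e-04, -5.96446037e+01,  1.60759952e+00, -2.81199521e+01,
        1.23494709e-02,  9.28577268e-03, -2.28773007e-05]), 'eef_pos': array([0.25127943, 0.62586   , 0.23033992]), 'tool_rot': array([-1.14153719e-04,  1.89724721e-01,  9.81836915e-01, -8.88808058e-04]), 'contact_force': array([-0.19054455, -0.74406524,  1.06334661]), 'torque': array([0.05569025, 0.01071887, 0.02420125]), 'grasp_force': 0.0, 'gripper_width': 0.9999145575415039}
side [[0.929, -0.268, 0.257, 0.363], [-0.371, -0.643, 0.67, -0.544], [-0.014, -0.718, -0.696, 0.673], [0.0, 0.0, 0.0, 1.0]] [[350.65671957   0.         259.37841065]
 [  0.         350.65671957 195.98274499]
 [  0.           0.           1.        ]] -0.014518004454595449
top [[0.0, -0.982, 0.19, 0.414], [-1.0, 0.0, 0.002, 0.025], [-0.002, -0.19, -0.982, 0.88], [0.0, 0.0, 0.0, 1.0]] [[361.17548687   0.         259.52631253]
 [  0.         361.17548687 193.41548428]
 [  0.           0.           1.        ]] -0.046174836792115044
wrist [[0.372, 0.883, 0.287, 0.178], [0.928, -0.353, -0.117, 0.656], [-0.002, 0.31, -0.951, 0.373], [0.0, 0.0, 0.0, 1.0]] [[344.46613811   0.         257.14866426]
 [  0.         344.46613811 185.40929764]
 [  0.           0.           1.        ]] -0.0910523982940219
```

View pics/top0.png

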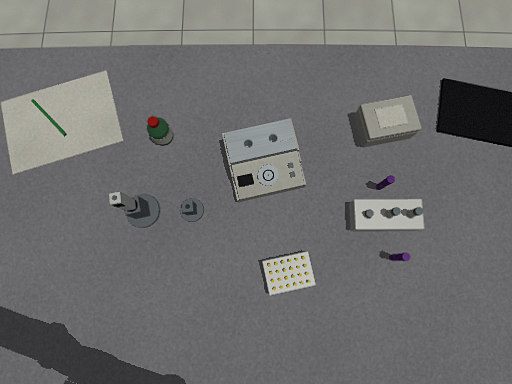

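View pics/side0.png

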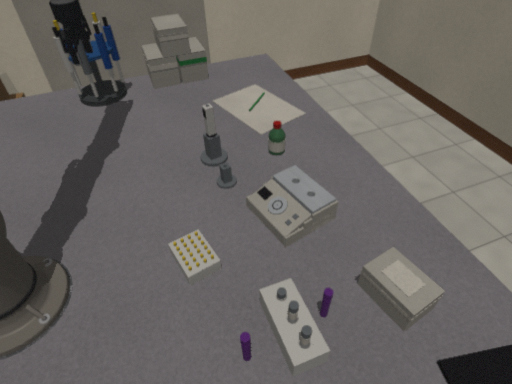

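Top view: the rack is at (389,214). Its caps are at (369,213), which looks short, and at (396,211) and (418,211), which look tall. Purple look-alikes stand at (390,180) and (406,257). The heater is at (264,160), with wells at (248,143) and (273,138) and the ring at (268,175). The tall stand with the probe is at (140,208), and a small decoy stand is at (190,208). In the side view the short vial is at (282,293) and the tall tubes at (293,309) and (306,332). One close crop will check this choice.

Run:
```python
from h import *
import pickle
cs=pickle.load(open('c0.pkl','rb'))
t=cs['top']['img'];s=cs['side']['img']
f=lambda im,x,y,w,h:cv2.resize(im[y:y+h,x:x+w],(400,300),interpolation=cv2.INTER_CUBIC)
a=np.vstack([np.hstack([f(t,346,180,92,69),f(t,214,112,100,75)]),np.hstack([f(s,240,270,108,81),f(s,170,95,100,75)])])
cv2.imwrite('pics/crop0.png',a[:,:,::-1])
T,S=cs['top'],cs['side']
for n,p,z in[('well+y',(248,143),.07),('well-y',(273,138),.07),('ring',(268,175),.053),('cap1',(369,213),.068),('cap2',(396,211),.1),('cap3',(418,211),.1),('probe top',(115,198),.182),('rackTL',(355,199),.05),('rackTR',(423,200),.05),('rackBR',(423,230),.05),('rackBL',(354,230),.05),('stand base',(143,210),.012),('heaterTL',(223,133),.07),('heaterTR',(292,121),.07)]:
    print(n,np.round(onz(T,*p,z),3), np.round(proj(S,onz(T,*p,z))))
```

```text
well+y [0.692 0.054 0.07 ] [295. 180.]
well-y [ 0.704 -0.005  0.07 ] [310. 194.]
ring [0.619 0.007 0.053] [276. 205.]
cap1 [ 0.526 -0.222  0.068] [280. 291.]
cap2 [ 0.526 -0.272  0.1  ] [293. 304.]
cap3 [ 0.526 -0.321  0.1  ] [305. 329.]
probe top [0.54  0.313 0.182] [206. 106.]
rackTL [ 0.562 -0.196  0.05 ] [291. 279.]
rackTR [ 0.559 -0.358  0.05 ] [329. 354.]
rackBR [ 0.489 -0.352  0.05 ] [291. 366.]
rackBL [ 0.489 -0.191  0.05 ] [257. 289.]
stand base [0.541 0.312 0.012] [213. 156.]
heaterTL [0.717 0.114 0.07 ] [294. 165.]
heaterTR [ 0.747 -0.05   0.07 ] [335. 201.]
```

View pics/crop0.png

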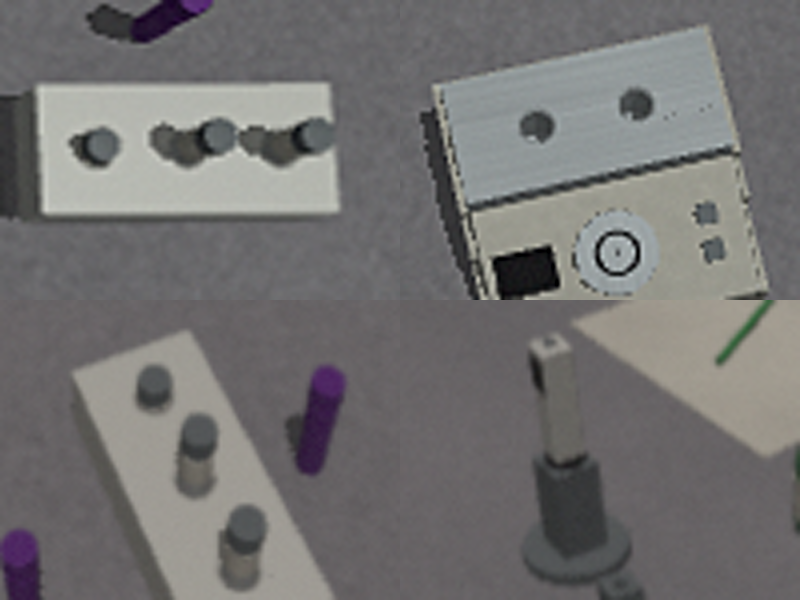

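The crop confirms it. The short vial is at the rack's +y end, and the tall tubes are in the middle and -y holes, at x 0.526, y -0.272 and -0.321. The top rays reproject into the side view within a few px. Next I travel high over to the rack, closing along world x.

```bash
cat >> h.py <<'E'
from scipy.spatial.transform import Rotation as Ro
def down(yd):  # tool down, tool y at heading yd deg
    a=np.radians(yd);y=np.array([np.cos(a),np.sin(a),0]);z=np.array([0,0,-1.]);return np.column_stack([np.cross(y,z),y,z])
def Rob(o): w,x,y,z=o['tool_rot'];return Ro.from_quat([x,y,z,w]).as_matrix()
def go(p,R,o=None):
    o=o or get_obs();R0=Rob(o)
    print('t',round(o['t'],2),'pos',np.round(o['eef_pos'],4),'->',p,'shift',np.round(R0.T@(np.array(p)-o['eef_pos']),4),'rot',np.round(np.degrees(Ro.from_matrix(R0.T@R).as_rotvec()),2),'q',np.round(o['q'],2),'F',np.round(o['contact_force'],1))
E
python3 -c "
from h import *
go([.45,.35,.32],down(36))"
```

```text
t 0.15 pos [0.2513 0.626  0.2305] -> [0.45, 0.35, 0.32] shift [-0.2872 -0.1822 -0.0892] rot [-8.000e-02  3.000e-02  3.213e+01] q [-1.3   0.48  0.02  1.56 -0.01  1.11 -0.08] F [ 0.1 -0.8  0.5]
```

Emit:
arm_command:
  commands: [-0.1, -0.06, -0.089, 0, 0, 10, 0.5, -0.2, -0.12, -0.089, 0, 0, 20, 0.5, -0.287, -0.182, -0.089, -0.1, 0, 32, 0.5, -0.287, -0.182, -0.089, -0.1, 0, 32, 0.5, -0.287, -0.182, -0.089, -0.1, 0, 32, 0.5, -0.287, -0.182, -0.089, -0.1, 0, 32, 0.5, -0.287, -0.182, -0.089, -0.1, 0, 32, 0.5, -0.287, -0.182, -0.089, -0.1, 0, 32, 0.5]
  force: 50

```text
t: 0.95
eef_pos: [0.455, 0.3437, 0.3218]
tool_rot: [0.002, 0.458, 0.889, 0.001]
contact_force: [0.8, 0.0, -0.1]
gripper_width: 0.497
grasp_force: 0.0
```

```bash
python3 -c "
from h import *
go([.50,0,.3],down(10))
go([.50,-.26,.25],down(0))"
```

```text
t 0.95 pos [0.455  0.3437 0.3218] -> [0.5, 0, 0.3] shift [-0.3059 -0.163   0.0219] rot [ 0.24  0.08 25.5 ] q [-0.98  0.23  0.27  1.72 -0.06  1.2  -0.08] F [ 0.8  0.  -0.1]
t 0.95 pos [0.455  0.3437 0.3218] -> [0.5, -0.26, 0.25] shift [-0.5175 -0.3142  0.0718] rot [ 0.25  0.06 35.5 ] q [-0.98  0.23  0.27  1.72 -0.06  1.2  -0.08] F [ 0.8  0.  -0.1]
```

Emit:
arm_command:
  commands: [-0.306, -0.163, 0.022, 0, 0, 25, 0.5, -0.306, -0.163, 0.022, 0, 0, 25, 0.5, -0.306, -0.163, 0.022, 0, 0, 25, 0.5, -0.306, -0.163, 0.022, 0, 0, 25, 0.5, -0.306, -0.163, 0.022, 0, 0, 25, 0.5, -0.306, -0.163, 0.022, 0, 0, 25, 0.5, -0.306, -0.163, 0.022, 0.2, 0, 25.5, 0.5, -0.306, -0.163, 0.022, 0.2, 0, 25.5, 0.5]

```text
t: 1.75
eef_pos: [0.4986, 0.0003, 0.2978]
tool_rot: [-0.0, 0.643, 0.766, -0.001]
contact_force: [0.5, 0.2, -0.7]
gripper_width: 0.494
grasp_force: 0.0
```

```bash
python3 -c "
from h import *
go([.46,-.26,.25],down(0))"
```

```text
t 1.75 pos [4.986e-01 3.000e-04 2.978e-01] -> [0.46, -0.26, 0.25] shift [-0.2495 -0.0831  0.0485] rot [-0.13  0.11 10.01] q [-0.63  0.12  0.56  1.91 -0.07  1.13  0.13] F [ 0.5  0.2 -0.7]
```

```bash
python3 -c "
from h import *
go([.526,-.25,.21],down(0))"
```

```text
t 1.75 pos [4.986e-01 3.000e-04 2.978e-01] -> [0.526, -0.25, 0.21] shift [-0.2511 -0.0163  0.0883] rot [-0.13  0.11 10.01] q [-0.63  0.12  0.56  1.91 -0.07  1.13  0.13] F [ 0.5  0.2 -0.7]
```

Emit:
arm_command:
  commands: [-0.251, -0.016, 0.08, 0, 0, 10, 0.5, -0.251, -0.016, 0.08, 0, 0, 10, 0.5, -0.251, -0.016, 0.08, 0, 0, 10, 0.5, -0.251, -0.016, 0.08, 0, 0, 10, 0.5, -0.251, -0.016, 0.08, 0, 0, 10, 0.5, -0.251, -0.016, 0.08, 0, 0, 10, 0.5, -0.251, -0.016, 0.08, 0, 0, 10, 0.5, -0.251, -0.016, 0.08, 0, 0, 10, 0.5]

```text
t: 2.55
eef_pos: [0.5295, -0.2407, 0.2176]
tool_rot: [-0.001, 0.703, 0.711, -0.001]
contact_force: [0.6, 0.2, -0.3]
gripper_width: 0.503
grasp_force: 0.0
```

```bash
python3 -c "
from h import *
import pickle
o=get_obs();print(o['eef_pos'],o['tool_rot'],o['q'])
c=read_camera('wrist');save(c,'w1.png');pickle.dump((o,c),open('w1.pkl','wb'))
for z,p in((.1,(.526,-.272,.1)),(.1,(.526,-.321,.1)),(0,(.526,-.222,.068)),(0,o['eef_pos'])):print(proj(c,p))
"
```

```text
[ 0.52949716 -0.24073353  0.21757443] [-1.32800378e-03  7.02885777e-01  7.11301263e-01 -5.77932549e-04] [-0.18644409  0.39292589  0.6589877   1.83055284 -0.27935796  1.01521777
  0.59734328]
[252.76106169 215.2521237 ]
[252.31376091 267.37853888]
[253.77821652 147.14954816]
[257.17393701 251.89651216]
```

View pics/w1.png

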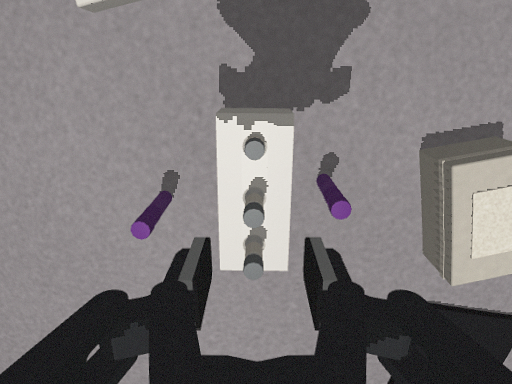

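The wrist view shows the tall caps at (253,216) and (253,268), against (253,215) and (252,267) predicted. The vial is at (254,147), and purple decoys at (141,230) and (340,209) are clear of the fingers. Now I descend on the middle tube.

```bash
python3 -c "
from h import *
go([.526,-.273,.073],down(0))"
```

```text
t 2.6 pos [ 0.5298 -0.2401  0.2179] -> [0.526, -0.273, 0.073] shift [-0.033  -0.004   0.1448] rot [-0.11 -0.07  0.76] q [-0.19  0.39  0.66  1.83 -0.28  1.02  0.6 ] F [-0.1 -0.1  0.7]
```

Emit:
arm_command:
  commands: [-0.033, -0.004, 0.05, 0, 0, 0.8, 0.5, -0.033, -0.004, 0.07, 0, 0, 0.8, 0.5, -0.033, -0.004, 0.07, 0, 0, 0.8, 0.5, -0.033, -0.004, 0.07, 0, 0, 0.8, 0.5]

```text
t: 3.0
eef_pos: [0.5262, -0.2735, 0.1485]
tool_rot: [-0.001, 0.707, 0.707, -0.0]
contact_force: [-0.1, -0.7, 1.4]
gripper_width: 0.493
grasp_force: 0.0
```

```bash
python3 -c "
from h import *
go([.526,-.273,.073],down(0))"
```

```text
t 3.0 pos [ 0.5262 -0.2735  0.1485] -> [0.526, -0.273, 0.073] shift [ 0.0005 -0.      0.0755] rot [-0.11 -0.05 -0.05] q [-0.09  0.5   0.62  1.86 -0.36  0.9   0.7 ] F [-0.1 -0.7  1.4]
```

Emit:
arm_command:
  commands: [0.0005, 0, 0.04, 0, 0, 0, 0.5, 0.0005, 0, 0.075, 0, 0, 0, 0.5, 0.0005, 0, 0.075, 0, 0, 0, 0.5, 0.0005, 0, 0.075, 0, 0, 0, 0.1, 0.0005, 0, 0.075, 0, 0, 0, 0.1, 0.0005, 0, 0.075, 0, 0, 0, 0.1, 0.0005, 0, 0.075, 0, 0, 0, 0.1, 0.0005, 0, 0.075, 0, 0, 0, 0.1]
  force: 50

```text
t: 3.8
eef_pos: [0.5271, -0.2758, 0.0755]
tool_rot: [0.001, 0.708, 0.706, 0.0]
contact_force: [-0.5, 0.8, 8.7]
gripper_width: 0.187
grasp_force: 48.9
```

Emit:
arm_command:
  commands: [0, 0, -0.03, 0, 0, 0, 0.1, 0, 0, -0.06, 0, 0, 0, 0.1, 0, 0, -0.1, 0, 0, 0, 0.1, 0, 0, -0.14, 0, 0, 0, 0.1, 0, 0, -0.14, 0, 0, 0, 0.1, 0, 0, -0.14, 0, 0, 0, 0.1]

```text
t: 4.4
eef_pos: [0.5263, -0.2751, 0.2148]
tool_rot: [0.001, 0.708, 0.706, 0.0]
contact_force: [-0.3, 0.4, -1.9]
gripper_width: 0.189
grasp_force: 49.1
```

```bash
python3 -c "
from h import *
import pickle
o=get_obs();print(o['eef_pos'],o['tool_rot'],o['gripper_width'])
c={n:read_camera(n) for n in('wrist','side','top')};pickle.dump((o,c),open('w2.pkl','wb'))
R=Rob(o)
for d in(-.063,.027-.0,0,-.019):
  print(d,[np.round(proj(c[n],o['eef_pos']-R[:,2]*d*-1)) for n in c])
a=np.hstack([cv2.resize(c['wrist']['img'],(400,300)),cv2.resize(c['side']['img'],(400,300))])
a=np.hstack([c['wrist']['img'][150:384,90:430],cv2.resize(c['side']['img'][190:346,230:400],None,fx=1.5,fy=1.5)])
cv2.imwrite('pics/w2.png',a[:,:,::-1])
go([.69,.054,.215],down(0))
"
```

```text
[ 0.52625393 -0.27512383  0.21476833] [7.47784674e-04 7.08186251e-01 7.06025148e-01 4.06003151e-04] 0.18927209028577213
-0.063 [array([257., 355.]), array([300., 243.]), array([435., 196.])]
0.027 [array([257., 227.]), array([296., 278.]), array([414., 204.])]
0 [array([257., 252.]), array([297., 269.]), array([420., 202.])]
-0.019 [array([257., 274.]), array([298., 261.]), array([424., 200.])]
t 4.55 pos [ 0.5249 -0.2743  0.212 ] -> [0.69, 0.054, 0.215] shift [ 0.3288  0.1641 -0.0033] rot [-0.21 -0.05 -0.17] q [-0.13  0.42  0.67  1.81 -0.3   1.02  0.66] F [-0.2 -0.2 -0.2]
```

View pics/w2.png

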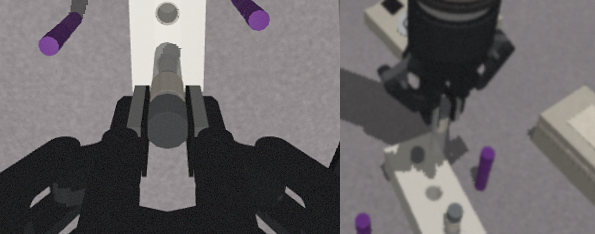

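The cap is held centrally, at wrist pixel (257,280) against (257,281) expected for the tool axis, and the tube is upright. The left hole is empty and the neighbours did not move. I hover short of the wells and refine them from close.

```bash
python3 -c "
from h import *
go([.70,-.05,.215],down(0))"
```

```text
t 4.55 pos [ 0.5249 -0.2743  0.212 ] -> [0.7, -0.05, 0.215] shift [ 0.2248  0.1744 -0.0034] rot [-0.21 -0.05 -0.17] q [-0.13  0.42  0.67  1.81 -0.3   1.02  0.66] F [-0.2 -0.2 -0.2]
```

Emit:
arm_command:
  commands: [0.05, 0.04, -0.003, 0, 0, 0, 0.1, 0.09, 0.07, -0.003, 0, 0, 0, 0.1, 0.12, 0.1, -0.003, 0, 0, 0, 0.1, 0.16, 0.135, -0.003, 0, 0, 0, 0.1, 0.2, 0.16, -0.003, 0, 0, 0, 0.1, 0.224, 0.175, -0.003, 0, 0, 0, 0.1, 0.224, 0.175, -0.003, 0, 0, 0, 0.1, 0.224, 0.175, -0.003, 0, 0, 0, 0.1]

```text
t: 5.35
eef_pos: [0.7008, -0.0503, 0.2135]
tool_rot: [-0.002, 0.707, 0.707, -0.002]
contact_force: [0.1, -0.8, -0.0]
gripper_width: 0.191
grasp_force: 49.1
```

```bash
python3 -c "
from h import *
import pickle
o=get_obs();print(o['eef_pos'],o['tool_rot'],o['gripper_width'])
c=read_camera('wrist');pickle.dump((o,c),open('w3.pkl','wb'))
for p in((.692,.054,.07),(.704,-.005,.07),(.619,.007,.053)): print(proj(c,p))
save(c,'w3.png')
"
```

```text
[ 0.70075078 -0.05030609  0.21353794] [-0.00158417  0.7074707   0.70673807 -0.00200168] 0.19106730541574607
[246.75562614  41.07514423]
[261.92177396 116.7220239 ]
[163.91450133 101.00549904]
```

View pics/w3.png

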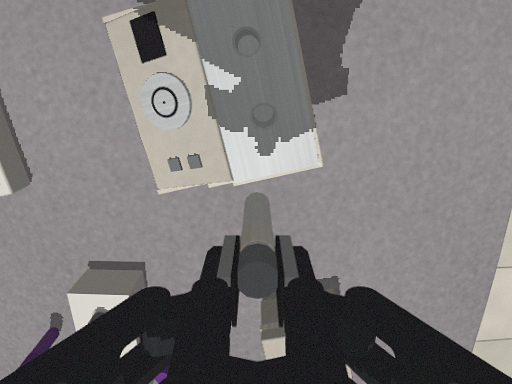

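Wells are seen at about (247,42) and (263,113), with the ring at (164,102). The tube hangs straight with its foot at about (257,197). I refine the wells by circle fit.

```bash
python3 -c "
from h import *
import pickle
o,c=pickle.load(open('w3.pkl','rb'))
g=cv2.cvtColor(c['img'],cv2.COLOR_RGB2GRAY)
for u,v in((247,42),(263,113)):
  a=g[v-22:v+22,u-22:u+22];a=cv2.resize(cv2.normalize(a,None,0,255,cv2.NORM_MINMAX) if v<80 else np.clip((a.astype(int)-60)*4,0,255).astype(np.uint8),None,fx=6,fy=6,interpolation=cv2.INTER_CUBIC)
  cv2.imwrite(f'pics/wl{u}.png',a)
  h=cv2.HoughCircles(cv2.GaussianBlur(a,(0,0),4),cv2.HOUGH_GRADIENT,1,60,param1=60,param2=15,minRadius=50,maxRadius=100)
  if h is None: print('none');continue
  for x,y,r in h[0][:3]:
    p=(u-22+(x+.5)/6-.5,v-22+(y+.5)/6-.5);w=onz(c,*p,.07);print(np.round(p,1),r/6,np.round(w,4), 'rad mm',r/6/344*(c['pose'][2][3]-.07)*1e3)
q=[.692,.054,.07]
R=Rob(o);print('foot pred',proj(c,o['eef_pos']+R[:,2]*.0655),'tilt z',R[:,2])
# ring dark
a=g[70:135,135:195];m=(a<60).astype(np.uint8);n,l,s,ce=cv2.connectedComponentsWithStats(m)
for i in range(1,n):
  if s[i][4]>30: print('ring',s[i],ce[i]+[135,70],onz(c,*(ce[i]+[135,70]),.053))
b=np.hstack([cv2.imread('pics/wl247.png'),cv2.imread('pics/wl263.png')]);cv2.imwrite('pics/wl.png',b)
"
```

```text
[247.   41.3] 15.533333 [0.6922 0.0538 0.07  ] rad mm 12.927854349998801
none
foot pred [257.169494   202.04386329] tilt z [-5.07145479e-03 -5.87817996e-04 -9.99986967e-01]
ring [ 17  17  25  30 121] [164.68595041 101.24793388] [0.61966475 0.00678403 0.053     ]
```

View pics/wl.png

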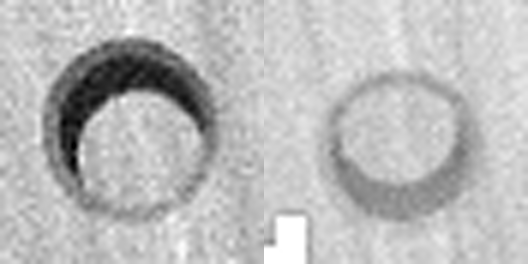

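Well b fits at (0.692, 0.054) and well a at about pixel (264,115), or (0.705, -0.004). They come out 59–60 mm apart, which matches. I hover the foot just above well a and compare.

```bash
python3 -c "
from h import *
import pickle
o,c=pickle.load(open('w3.pkl','rb'));print(onz(c,264.1,114.9,.07))
go([.705,-.004,.150],down(0))"
```

```text
[ 0.70578699 -0.00350842  0.07      ]
t 5.4 pos [ 0.7003 -0.0523  0.2141] -> [0.705, -0.004, 0.15] shift [0.0483 0.0048 0.064 ] rot [-0.27  0.06 -0.22] q [-0.41  0.6   0.61  1.53 -0.36  1.13  0.27] F [ 0.4 -0.8 -0.3]
```

Emit:
arm_command:
  commands: [0.047, 0.005, 0.03, 0, 0, 0, 0.1, 0.047, 0.005, 0.06, 0, 0, 0, 0.1, 0.047, 0.005, 0.064, 0, 0, 0, 0.1, 0.047, 0.005, 0.064, 0, 0, 0, 0.1, 0.047, 0.005, 0.064, 0, 0, 0, 0.1]

```text
t: 5.9
eef_pos: [0.7067, -0.0076, 0.1533]
tool_rot: [0.0, 0.709, 0.705, -0.0]
contact_force: [0.0, -1.1, 0.3]
gripper_width: 0.191
grasp_force: 49.1
```

```bash
python3 -c "
from h import *
import pickle
L=[]
for i in range(4):
  o=get_obs();L.append(o['eef_pos']);c=read_camera('wrist')
print(np.round(L,4),np.mean(L,0));print(o['tool_rot']);s=read_camera('side')
pickle.dump((o,c,s),open('w4.pkl','wb'))
e=np.mean(L,0);R=Rob(o)
print('foot',proj(c,e+R[:,2]*.0655),proj(s,e+R[:,2]*.0655),'well',[ (proj(c,p),proj(s,p)) for p in((.705,-.004,.07),(.692,.054,.07))])
a=cv2.resize(c['img'][110:260,170:345],None,fx=2.4,fy=2.4,interpolation=cv2.INTER_CUBIC)
b=cv2.resize(s['img'][150:240,270:345],None,fx=4,fy=4,interpolation=cv2.INTER_CUBIC)
b=np.clip(b*1.0,0,255)
w=np.zeros((360,a.shape[1]+b.shape[1],3));w[:,:a.shape[1]]=np.clip(a*1.6,0,255);w[:,a.shape[1]:]=b
cv2.imwrite('pics/w4.png',w[:,:,::-1])
"
```

```text
[[ 0.7067 -0.0076  0.1533]
 [ 0.707  -0.0072  0.1536]
 [ 0.7071 -0.0067  0.1536]
 [ 0.707  -0.0061  0.1534]] [ 0.70695447 -0.00688548  0.15349086]
[3.34300542e-04 7.08910866e-01 7.05297993e-01 1.14069555e-04]
foot [257.06131601 203.2381352 ] [312.17101204 188.71149346] well [(array([254.14487217, 190.01866382]), array([310.24754293, 193.4960968 ])), (array([233.33044567, 104.96986604]), array([295.25521497, 180.49894395]))][ WARN:0@1.609] global loadsave.cpp:1063 imwrite_ Unsupported depth image for selected encoder is fallbacked to CV_8U.
```

View pics/w4.png

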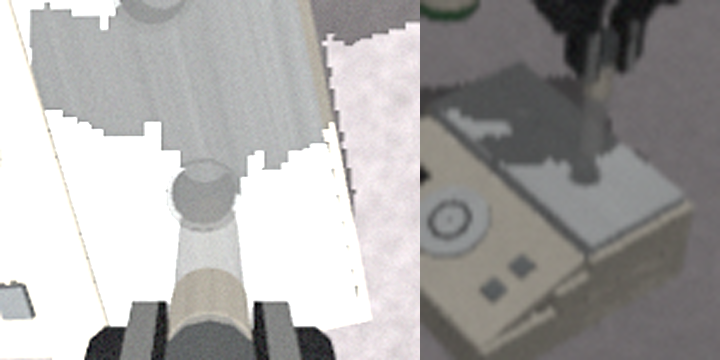

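The foot and well line up closely. The well centre is at crop (203,194), which is wrist pixel (254.6,190.8) against (254.1,190) predicted, so well a is confirmed at (0.7054,-0.0045). Next is a small correction, then lowering.

```bash
python3 -c "
from h import *
import pickle
L=[]
for i in range(4):
  o=get_obs();L.append(o['eef_pos']);c=read_camera('wrist')
print(np.round(L,4),np.mean(L,0))
go([.7054,-.0045,.0935],down(0))
"
```

```text
[[ 0.7067 -0.0052  0.1527]
 [ 0.7066 -0.0049  0.1524]
 [ 0.7064 -0.0047  0.1521]
 [ 0.7063 -0.0045  0.1519]] [ 0.70652142 -0.00482289  0.15225166]
t 6.35 pos [ 0.7063 -0.0044  0.1517] -> [0.7054, -0.0045, 0.0935] shift [-0.0001 -0.0008  0.0582] rot [-0.1  -0.01 -0.18] q [-0.45  0.67  0.57  1.57 -0.4   1.03  0.23] F [ 0.2 -0.1  0. ]
```

Emit:
arm_command:
  commands: [0, -0.0005, 0.005, 0, 0, 0, 0.1, 0, -0.0005, 0.008, 0, 0, 0, 0.1, 0, -0.0005, 0.01, 0, 0, 0, 0.1, 0, -0.0005, 0.01, 0, 0, 0, 0.1, 0, -0.0005, 0.01, 0, 0, 0, 0.1, 0, -0.0005, 0.01, 0, 0, 0, 0.1, 0, -0.0005, 0.01, 0, 0, 0, 0.1, 0, -0.0005, 0.01, 0, 0, 0, 0.1]

```text
t: 7.15
eef_pos: [0.7057, -0.0044, 0.1416]
tool_rot: [-0.001, 0.708, 0.706, -0.001]
contact_force: [0.0, -0.3, 0.5]
gripper_width: 0.187
grasp_force: 49.1
```

```bash
python3 -c "
from h import *
go([.7054,-.0045,.0935],down(0))
"
```

```text
t 7.15 pos [ 0.7057 -0.0044  0.1416] -> [0.7054, -0.0045, 0.0935] shift [-0.0001 -0.0002  0.0481] rot [-0.11 -0.   -0.18] q [-0.45  0.68  0.57  1.58 -0.41  1.01  0.23] F [ 0.  -0.3  0.5]
```

Settled on the axis. I lower slowly and watch the force.

Emit:
arm_command:
  commands: [0, 0, 0.005, 0, 0, 0, 0.1, 0, 0, 0.01, 0, 0, 0, 0.1, 0, 0, 0.013, 0, 0, 0, 0.1, 0, 0, 0.016, 0, 0, 0, 0.1, 0, 0, 0.019, 0, 0, 0, 0.1, 0, 0, 0.021, 0, 0, 0, 0.1, 0, 0, 0.021, 0, 0, 0, 0.1, 0, 0, 0.021, 0, 0, 0, 0.1]

```text
t: 7.95
eef_pos: [0.7057, -0.0044, 0.1205]
tool_rot: [-0.001, 0.708, 0.706, -0.001]
contact_force: [-0.7, -0.3, -0.1]
gripper_width: 0.191
grasp_force: 49.1
```

Emit:
arm_command:
  commands: [0, 0, 0.005, 0, 0, 0, 0.1, 0, 0, 0.01, 0, 0, 0, 0.1, 0, 0, 0.015, 0, 0, 0, 0.1, 0, 0, 0.019, 0, 0, 0, 0.1, 0, 0, 0.022, 0, 0, 0, 0.1, 0, 0, 0.025, 0, 0, 0, 0.1, 0, 0, 0.026, 0, 0, 0, 0.1, 0, 0, 0.026, 0, 0, 0, 0.1]

```text
t: 8.75
eef_pos: [0.7055, -0.0044, 0.0943]
tool_rot: [-0.001, 0.708, 0.706, -0.001]
contact_force: [-0.2, -0.2, 0.3]
gripper_width: 0.187
grasp_force: 49.1
```

Emit:
arm_command:
  commands: [0, 0, 0, 0, 0, 0, 0.5, 0, 0, 0, 0, 0, 0, 0.5, 0, 0, 0, 0, 0, 0, 0.5, 0, 0, 0, 0, 0, 0, 0.5, 0, 0, -0.04, 0, 0, 0, 0.5, 0, 0, -0.08, 0, 0, 0, 0.5, 0, 0, -0.12, 0, 0, 0, 0.5, 0, 0, -0.12, 0, 0, 0, 0.5]

```text
t: 9.55
eef_pos: [0.7093, -0.0054, 0.2214]
tool_rot: [0.003, 0.708, 0.706, 0.003]
contact_force: [1.0, 0.2, -0.7]
gripper_width: 0.497
grasp_force: 0.0
```

```bash
python3 -c "
from h import *
import pickle
o=get_obs();c=read_camera('wrist');t=read_camera('side')
pickle.dump((o,c,t),open('w5.pkl','wb'))
for cam in(c,t): print(o['eef_pos'],[np.round(proj(cam,(.7054,-.0045,z)),1) for z in (.118,.07)])
b=cv2.resize(t['img'][140:230,270:345],None,fx=4,fy=4)
a=cv2.resize(c['img'],(480,360));cv2.imwrite('pics/w5.png',np.hstack([a,b])[:,:,::-1])
go([.526,-.323,.2],down(0))
"
```

```text
[ 0.70933194 -0.0053624   0.22139072] [array([250.7, 183. ]), array([251.2, 166.6])]
[ 0.70933194 -0.0053624   0.22139072] [array([312.2, 179. ]), array([310.5, 193.6])]
t 9.65 pos [ 0.7064 -0.0045  0.2157] -> [0.526, -0.323, 0.2] shift [-0.3191 -0.1794  0.0155] rot [ 0.02 -0.03 -0.18] q [-0.47  0.61  0.6   1.52 -0.37  1.13  0.2 ] F [-0.2  0.  -0.5]
```

View pics/w5.png

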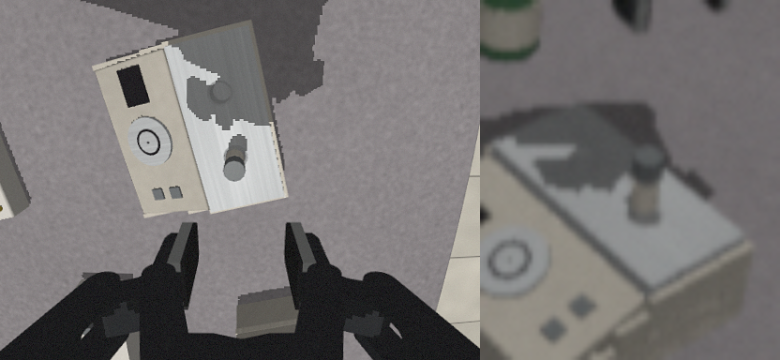

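Tube 1 stands home. Its cap is at wrist pixel (250,181) against (251,183) predicted for full depth. Now back for the second tube.

Emit:
arm_command:
  commands: [-0.05, -0.03, 0, 0, 0, 0, 0.5, -0.1, -0.06, 0, 0, 0, 0, 0.5, -0.14, -0.08, 0, 0, 0, 0, 0.5, -0.18, -0.1, 0.005, 0, 0, 0, 0.5, -0.22, -0.13, 0.01, 0, 0, 0, 0.5, -0.26, -0.15, 0.015, 0, 0, 0, 0.5, -0.3, -0.17, 0.015, 0, 0, 0, 0.5, -0.319, -0.179, 0.015, 0, 0, 0, 0.5]

```text
t: 10.45
eef_pos: [0.5214, -0.3271, 0.1986]
tool_rot: [-0.002, 0.71, 0.704, -0.002]
contact_force: [-0.1, -0.3, -0.7]
gripper_width: 0.5
grasp_force: 0.0
```

Emit:
arm_command:
  commands: [0, 0, 0, 0, 0, 0, 0.5, 0, 0, 0, 0, 0, 0, 0.5, 0, 0, 0, 0, 0, 0, 0.5]

```text
t: 10.75
eef_pos: [0.5266, -0.3208, 0.1989]
tool_rot: [-0.002, 0.707, 0.707, -0.001]
contact_force: [1.2, 0.8, 0.2]
gripper_width: 0.503
grasp_force: 0.0
```

```bash
python3 -c "
from h import *
c=read_camera('wrist');o=get_obs()
u,v=proj(c,(.526,-.3225,.1)).astype(int);print(u,v)
g=cv2.cvtColor(c['img'],cv2.COLOR_RGB2GRAY);a=g[v-25:v+25,u-25:u+25]
h=cv2.HoughCircles(cv2.resize(a,None,fx=4,fy=4,interpolation=cv2.INTER_CUBIC),cv2.HOUGH_GRADIENT,1,60,param1=80,param2=15,minRadius=30,maxRadius=70)
for x,y,r in (h[0][:3] if h is not None else []): print(r/4,onz(c,u-25+x/4,v-25+y/4,.1))
go([.526,-.3225,.073],down(0))
"
```

```text
256 188
11.1 [ 0.52670009 -0.3246462   0.1       ]
11.65 [ 0.52760787 -0.31057585  0.1       ]
t 10.8 pos [ 0.5268 -0.3207  0.199 ] -> [0.526, -0.3225, 0.073] shift [-0.0019 -0.0004  0.126 ] rot [-0.16 -0.07 -0.  ] q [-0.03  0.48  0.65  1.76 -0.34  1.01  0.75] F [ 0.1 -0.1 -0.4]
```

Emit:
arm_command:
  commands: [-0.002, -0.0005, 0.04, 0, 0, 0, 0.5, -0.002, -0.0005, 0.075, 0, 0, 0, 0.5, -0.002, -0.0005, 0.1, 0, 0, 0, 0.5, -0.002, -0.0005, 0.126, 0, 0, 0, 0.5, -0.002, -0.0005, 0.126, 0, 0, 0, 0.5, -0.002, -0.0005, 0.126, 0, 0, 0, 0.5]

```text
t: 11.4
eef_pos: [0.5256, -0.324, 0.0739]
tool_rot: [-0.001, 0.708, 0.707, -0.001]
contact_force: [-0.3, 0.4, -0.0]
gripper_width: 0.497
grasp_force: 0.0
```

Emit:
arm_command:
  commands: [0, 0, 0, 0, 0, 0, 0.1, 0, 0, 0, 0, 0, 0, 0.1, 0, 0, 0, 0, 0, 0, 0.1, 0, 0, 0, 0, 0, 0, 0.1, 0, 0, 0, 0, 0, 0, 0.1, 0, 0, 0, 0, 0, 0, 0.1]
  force: 50

```text
t: 12.0
eef_pos: [0.5262, -0.3256, 0.0755]
tool_rot: [0.001, 0.708, 0.706, -0.0]
contact_force: [-0.3, 0.9, 7.1]
gripper_width: 0.192
grasp_force: 48.7
```

Emit:
arm_command:
  commands: [0, 0, -0.03, 0, 0, 0, 0.1, 0, 0, -0.06, 0, 0, 0, 0.1, 0, 0, -0.1, 0, 0, 0, 0.1, 0, 0, -0.14, 0, 0, 0, 0.1, 0, 0, -0.14, 0, 0, 0, 0.1, 0, 0, -0.14, 0, 0, 0, 0.1]

```text
t: 12.6
eef_pos: [0.5258, -0.325, 0.215]
tool_rot: [0.0, 0.708, 0.706, -0.0]
contact_force: [0.7, 0.5, -0.7]
gripper_width: 0.189
grasp_force: 49.3
```

```bash
python3 -c "
from h import *
go([.68,-.1,.24],down(0))"
```

```text
t 12.6 pos [ 0.5258 -0.325   0.215 ] -> [0.68, -0.1, 0.24] shift [ 0.2254  0.1536 -0.0251] rot [ 0.02  0.02 -0.17] q [-0.04  0.46  0.67  1.75 -0.33  1.04  0.75] F [ 0.7  0.5 -0.7]
```

Emit:
arm_command:
  commands: [0.05, 0.035, -0.02, 0, 0, 0, 0.1, 0.09, 0.07, -0.035, 0, 0, 0, 0.1, 0.14, 0.1, -0.035, 0, 0, 0, 0.1, 0.19, 0.13, -0.035, 0, 0, 0, 0.1, 0.24, 0.155, -0.035, 0, 0, 0, 0.1, 0.29, 0.16, -0.035, 0, 0, 0, 0.1, 0.34, 0.164, -0.035, 0, 0, 0, 0.1, 0.379, 0.166, -0.035, 0, 0, 0, 0.1]

```text
t: 13.4
eef_pos: [0.6889, 0.0279, 0.2463]
tool_rot: [-0.002, 0.708, 0.706, -0.002]
contact_force: [1.0, -0.1, 0.7]
gripper_width: 0.188
grasp_force: 49.3
```

Emit:
arm_command:
  commands: [0, 0, 0, 0, 0, 0, 0.1, 0, 0, 0, 0, 0, 0, 0.1, 0, 0, 0, 0, 0, 0, 0.1, 0, 0, 0, 0, 0, 0, 0.1]

```text
t: 13.8
eef_pos: [0.689, 0.0234, 0.2481]
tool_rot: [-0.001, 0.709, 0.705, -0.001]
contact_force: [-0.1, 0.3, 0.1]
gripper_width: 0.19
grasp_force: 49.3
```

```bash
python3 -c "
from h import *
go([.692,.0538,.15],down(0))"
```

```text
t 13.8 pos [0.689  0.0234 0.2481] -> [0.692, 0.0538, 0.15] shift [0.0305 0.0031 0.098 ] rot [-0.17  0.05 -0.35] q [-0.54  0.55  0.62  1.53 -0.34  1.18  0.14] F [-0.1  0.3  0.1]
```

Emit:
arm_command:
  commands: [0.03, 0.003, 0, 0, 0, 0, 0.1, 0.03, 0.003, 0.03, 0, 0, 0, 0.1, 0.03, 0.003, 0.06, 0, 0, 0, 0.1, 0.03, 0.003, 0.085, 0, 0, 0, 0.1, 0.03, 0.003, 0.095, 0, 0, 0, 0.1, 0.03, 0.003, 0.095, 0, 0, 0, 0.1, 0.03, 0.003, 0.095, 0, 0, 0, 0.1, 0.03, 0.003, 0.095, 0, 0, 0, 0.1]

```text
t: 14.6
eef_pos: [0.6934, 0.0552, 0.1552]
tool_rot: [0.0, 0.708, 0.706, 0.0]
contact_force: [0.2, -0.0, -0.7]
gripper_width: 0.186
grasp_force: 49.3
```

```bash
python3 -c "
from h import *
import pickle
L=[]
for i in range(3):
  o=get_obs();L.append(o['eef_pos']);c=read_camera('wrist')
print(np.round(L,4))
e=L[-1];R=Rob(o);t=e+R[:,2]*.0655
print('foot',proj(c,t),'well b',proj(c,(.692,.0538,.07)),'capA',proj(c,(.7054,-.0045,.118)))
pickle.dump((o,c),open('w6.pkl','wb'))
a=c['img'][120:250,180:340];a=np.clip(cv2.resize(a,None,fx=4.5,fy=4.5,interpolation=cv2.INTER_CUBIC)*1.5,0,255).astype(np.uint8)
cv2.imwrite('pics/w6.png',a[:,:,::-1])
# dark-blob estimate of well mouth edges along horizontal scanlines
g=cv2.cvtColor(c['img'],cv2.COLOR_RGB2GRAY)
u,v=proj(c,(.692,.0538,.07)).astype(int)
for r in range(v-18,v+12,3): print(r,g[r,u-20:u+20:1].tolist()[::2])
"
```

```text
[[0.6934 0.0552 0.1552]
 [0.6933 0.0554 0.1551]
 [0.6931 0.0556 0.1549]]
foot [257.12779209 202.04573667] well b [255.48739617 194.65390822] capA [276.9117476  307.43897487]
176 [223, 223, 220, 223, 223, 225, 105, 112, 114, 113, 114, 114, 114, 114, 111, 111, 111, 112, 108, 113]
179 [225, 223, 222, 223, 223, 224, 119, 119, 111, 116, 115, 114, 110, 115, 115, 113, 116, 109, 109, 121]
182 [224, 224, 222, 222, 225, 217, 165, 153, 108, 107, 113, 114, 110, 102, 106, 113, 109, 109, 105, 221]
185 [223, 224, 223, 222, 172, 156, 98, 109, 114, 111, 111, 114, 113, 108, 111, 104, 108, 114, 105, 220]
188 [221, 225, 225, 172, 145, 97, 95, 96, 103, 111, 110, 113, 105, 96, 96, 97, 99, 148, 225, 217]
191 [220, 224, 216, 160, 92, 96, 98, 104, 103, 100, 97, 97, 101, 102, 102, 92, 91, 139, 205, 213]
194 [219, 220, 182, 153, 95, 96, 97, 100, 101, 102, 102, 100, 103, 101, 104, 96, 93, 159, 190, 211]
197 [216, 220, 194, 157, 90, 94, 99, 100, 102, 101, 104, 103, 98, 104, 103, 103, 95, 171, 191, 217]
200 [217, 216, 217, 154, 143, 96, 99, 97, 99, 104, 102, 101, 101, 103, 103, 100, 110, 134, 219, 217]
203 [217, 217, 222, 211, 139, 146, 99, 98, 101, 101, 100, 102, 101, 104, 100, 119, 107, 125, 223, 217]
```

The well b mouth spans symmetric rows 194–197, with its centre at wrist pixel (255.3,195.5), so well b is at (0.692, 0.0533). I shift onto it and settle.

Emit:
arm_command:
  commands: [-0.002, -0.001, 0.005, 0, 0, 0, 0.1, -0.002, -0.001, 0.01, 0, 0, 0, 0.1, -0.002, -0.001, 0.012, 0, 0, 0, 0.1, -0.002, -0.001, 0.012, 0, 0, 0, 0.1, -0.002, -0.001, 0.012, 0, 0, 0, 0.1, -0.002, -0.001, 0.012, 0, 0, 0, 0.1, -0.002, -0.001, 0.012, 0, 0, 0, 0.1, -0.002, -0.001, 0.012, 0, 0, 0, 0.1]

```text
t: 15.55
eef_pos: [0.6914, 0.0537, 0.1416]
tool_rot: [-0.001, 0.708, 0.706, -0.001]
contact_force: [-0.8, 0.4, 0.4]
gripper_width: 0.19
grasp_force: 49.3
```

```bash
python3 -c "
from h import *
go([.692,.0533,.0935],down(0))"
```

```text
t 15.55 pos [0.6914 0.0537 0.1416] -> [0.692, 0.0533, 0.0935] shift [-0.0004  0.0007  0.0481] rot [-0.11 -0.   -0.17] q [-0.54  0.66  0.57  1.61 -0.4   0.99  0.15] F [-0.8  0.4  0.4]
```

Emit:
arm_command:
  commands: [-0.0005, 0.0005, 0.005, 0, 0, 0, 0.1, -0.0005, 0.0005, 0.01, 0, 0, 0, 0.1, -0.0005, 0.0005, 0.013, 0, 0, 0, 0.1, -0.0005, 0.0005, 0.016, 0, 0, 0, 0.1, -0.0005, 0.0005, 0.019, 0, 0, 0, 0.1, -0.0005, 0.0005, 0.021, 0, 0, 0, 0.1, -0.0005, 0.0005, 0.021, 0, 0, 0, 0.1, -0.0005, 0.0005, 0.021, 0, 0, 0, 0.1]

```text
t: 16.35
eef_pos: [0.6918, 0.0532, 0.1205]
tool_rot: [-0.001, 0.708, 0.706, -0.001]
contact_force: [-0.0, -0.1, -0.1]
gripper_width: 0.186
grasp_force: 49.3
```

Emit:
arm_command:
  commands: [0, 0, 0.005, 0, 0, 0, 0.1, 0, 0, 0.01, 0, 0, 0, 0.1, 0, 0, 0.015, 0, 0, 0, 0.1, 0, 0, 0.019, 0, 0, 0, 0.1, 0, 0, 0.022, 0, 0, 0, 0.1, 0, 0, 0.025, 0, 0, 0, 0.1, 0, 0, 0.026, 0, 0, 0, 0.1, 0, 0, 0.026, 0, 0, 0, 0.1]

```text
t: 17.15
eef_pos: [0.6916, 0.0532, 0.0943]
tool_rot: [-0.001, 0.708, 0.706, -0.001]
contact_force: [0.1, -0.2, 0.1]
gripper_width: 0.187
grasp_force: 49.3
```

Emit:
arm_command:
  commands: [0, 0, 0, 0, 0, 0, 0.5, 0, 0, 0, 0, 0, 0, 0.5, 0, 0, 0, 0, 0, 0, 0.5, 0, 0, 0, 0, 0, 0, 0.5, 0, 0, -0.04, 0, 0, 0, 0.5, 0, 0, -0.08, 0, 0, 0, 0.5, 0, 0, -0.12, 0, 0, 0, 0.5, 0, 0, -0.15, 0, 0, 0, 0.5]

```text
t: 17.95
eef_pos: [0.6926, 0.0529, 0.2474]
tool_rot: [0.0, 0.708, 0.706, 0.0]
contact_force: [0.6, 0.4, 0.1]
gripper_width: 0.497
grasp_force: 0.0
```

```bash
python3 -c "
from h import *
import pickle
c=read_camera('wrist');o=get_obs();t=read_camera('top')
pickle.dump((o,c,t),open('w7.pkl','wb'))
g=cv2.cvtColor(c['img'],cv2.COLOR_RGB2GRAY)
for p in((.692,.0533,.118),(.7054,-.0045,.118)):
  u,v=proj(c,p).astype(int);print(u,v, g[v-18:v+19:3,u].tolist(), g[v,u-18:u+19:3].tolist())
for cam in(c,): pass
go([.54,.312,.32],down(50))
# probe handle top in top camera, fresh: bright blob near (115,198)
h=t['img'];a=cv2.cvtColor(h,cv2.COLOR_RGB2GRAY)[188:212,105:135];print(a[::2,::2])
"
```

```text
256 173 [107, 112, 57, 140, 137, 136, 138, 133, 132, 132, 217, 215, 207] [208, 206, 210, 139, 137, 135, 138, 136, 133, 132, 217, 208, 203]
271 237 [113, 58, 58, 110, 131, 127, 129, 126, 125, 201, 207, 203, 202] [201, 201, 202, 126, 130, 131, 129, 128, 128, 130, 203, 201, 200]
t 18.05 pos [0.6947 0.0527 0.2501] -> [0.54, 0.312, 0.32] shift [ 0.2589 -0.1551 -0.0706] rot [  0.39   0.1  -50.2 ] q [-0.57  0.56  0.62  1.51 -0.34  1.17  0.1 ] F [0.1 0.3 0.7]
[[ 96  98  98  98  97 100 101  98 101 101 104 104 102 104 104]
 [ 96  97 100 100 100  99 101 101  99 101 103 101 102 104 103]
 [ 93  98 100  99 102 101 100 100 102 102 102 103 104 104 106]
 [ 98  97 100  98 100  99 101 100 101 104 103 101 103 102 104]
 [ 98  95 100  99 100 100 101 101 101 105 102 101 103 103 105]
 [ 97  98 100  99  98  99 100 100 102 104 102 105 105 102 105]
 [101  97 100 100 100 101 103  99 103 102 104 105 102 105 105]
 [ 98  99 101 102 100 102 103 102 102 103 100 105 103 103 104]
 [ 98  99 101 102  99 100 101 103 101 103 103 104 102 104 104]
 [ 99  98 100 101  98 103 101 103 104 102 105 102 103 102 105]
 [ 99  98 101 102 100 104 102 104 102 102 104 103 105 106 106]
 [102 102 100 101 102 102 104 101 102 104 104 103 106 103 104]]
```

Both caps sit where full depth predicts. The probe is not at its earlier top-view pixel, so I check that.

```bash
python3 -c "
from h import *
import pickle
t=pickle.load(open('w7.pkl','rb'))[2];c=pickle.load(open('c0.pkl','rb'))['top']
print(np.round(np.array(t['pose'])-c['pose'],4).tolist())
def cap(p): return np.round(proj(t,p))
for im,n in((c['img'],'0'),(t['img'],'7')):
  b=im[185:225,100:210].max(2)
  print(n,'bright',[(x.mean().round(1)) for x in np.where(b>140)],'dark n',(b<75).sum())
d=np.abs(c['img'].astype(int)-t['img']).max(2)>30
n,l,s,ce=cv2.connectedComponentsWithStats(d.astype(np.uint8))
for i in range(1,n):
  if s[i][4]>40: print(s[i],ce[i].round())
s=read_camera('side');print(np.round(np.array(s['pose'])-pickle.load(open('c0.pkl','rb'))['side']['pose'],4).tolist())
s0=pickle.load(open('c0.pkl','rb'))['side']['img']
d=np.abs(s0.astype(int)-s['img']).max(2)>30
n,l,q,ce=cv2.connectedComponentsWithStats(d.astype(np.uint8))
for i in range(1,n):
  if q[i][4]>40: print('side',q[i],ce[i].round())
cv2.imwrite('pics/ts.png',np.vstack([t['img'],])[:,:,::-1]); pickle.dump((t,s),open('ts.pkl','wb'))
"
```

```text
[[0.0, 0.0, 0.0, 0.0], [0.0, 0.0, 0.0, 0.0], [0.0, 0.0, 0.0, 0.0], [0.0, 0.0, 0.0, 0.0]]
0 bright [np.float64(12.7), np.float64(14.6)] dark n 498
7 bright [np.float64(nan), np.float64(nan)] dark n 0
[153   0  30  30 674] [170.  16.]
[ 183    0   70   30 2024] [218.  14.]
[   10     0   272   384 21734] [143. 264.]
[182  30  71  15 931] [218.  37.]
[147 116  27  30 466] [158. 129.]
[263 126  15  17 131] [270. 134.]
[109 192  17  16 151] [116. 200.]
[126 196  25  23 308] [140. 209.]
[139 196  21  32  60] [154. 215.]
[182 200  15  16  88] [192. 210.]
[389 207  20  10 124] [398. 211.]
[411 206  13  11  91] [417. 211.]
[380 208   8  10  48] [383. 212.]
[  0 306  26  41 576] [  8. 323.]
[  0 348  12  14  64] [  4. 353.]
[[0.0, 0.0, 0.0, 0.0], [0.0, 0.0, 0.0, 0.0], [0.0, 0.0, 0.0, 0.0], [0.0, 0.0, 0.0, 0.0]]
side [  49    0   43   66 1359] [70. 25.]
side [ 272    0   65  122 4746] [306.  56.]
side [  26  100  107  148 4120] [ 83. 175.]
side [ 226  154   90   38 1399] [270. 169.]
side [  61  162  160  106 4412] [133. 198.]
side [  0 211   7  25 103] [  2. 225.]
side [ 50 264  12  19  89] [ 56. 272.]
side [287 300  12  16 146] [293. 307.]
side [299 325  14  15 160] [305. 332.]<string>:9: RuntimeWarning: Mean of empty slice.
  ret = ret.dtype.type(ret / rcount)
```

Only a grey arm link occludes that part of the top view. The side view is unchanged at the probe, so it is still in its stand. I move to hover beside it.

```bash
python3 -c "
from h import *
go([.569,.272,.31],down(36))"
```

```text
t 18.1 pos [0.6934 0.053  0.2472] -> [0.569, 0.272, 0.31] shift [ 0.2187 -0.1249 -0.0629] rot [  0.17  -0.   -36.19] q [-0.57  0.56  0.62  1.52 -0.34  1.17  0.1 ] F [-0.3  1.3 -0.8]
```

Emit:
arm_command:
  commands: [0.02, -0.01, -0.045, 0, 0, -6, 0.6, 0.055, -0.03, -0.063, 0, 0, -12, 0.6, 0.1, -0.055, -0.063, 0, 0, -18, 0.6, 0.14, -0.08, -0.063, 0, 0, -24, 0.6, 0.18, -0.1, -0.063, 0, 0, -30, 0.6, 0.219, -0.125, -0.063, 0, 0, -36, 0.6, 0.219, -0.125, -0.063, 0, 0, -36, 0.6, 0.219, -0.125, -0.063, 0, 0, -36, 0.6]

```text
t: 18.9
eef_pos: [0.5664, 0.2739, 0.3063]
tool_rot: [-0.002, 0.454, 0.891, -0.001]
contact_force: [0.3, -0.9, -0.5]
gripper_width: 0.601
grasp_force: 0.0
```

```bash
python3 -c "
from h import *
import pickle
c=read_camera('wrist');o=get_obs();print(o['eef_pos'],o['q'].round(2))
pickle.dump((o,c),open('w8.pkl','wb'))
print([np.round(proj(c,(.54,.313,z))) for z in(.182,.093,.03)])
hsv=cv2.cvtColor(c['img'],cv2.COLOR_RGB2HSV)
u,v=proj(c,(.54,.313,.182)).astype(int)
a=c['img'][max(v-60,0):v+60,max(u-60,0):u+60]
g=cv2.cvtColor(a,cv2.COLOR_RGB2GRAY);print(g[::6,::6])
"
```

```text
[0.567476   0.27208042 0.30662642] [-0.89  0.37  0.47  1.6  -0.17  1.22  0.23]
[array([260., 118.]), array([260., 107.]), array([260., 102.])]
[[144 140 147 141 151  85  88  87  84  90  86  83  81  86  82  83  85  87
   82  89]
 [148 139 146 142 152 142 145 145  77  84  86  86  89  88  87  86  85  85
   88  86]
 [147 137 143 142 146 142 144 146 133 132 121  78  75  84  84  82  82  81
   83  87]
 [145 137 148 141 136 147 142 143 143 143 140  76 148  75  88  85  83  87
   85  85]
 [141 143 145 145 148 146 147 143 144 146  78  76  77  76  80  86  84  87
   87  88]
 [142 138 141 144 144 137 145 144 144 144  96  77  74  78  80  74  85  83
   84  86]
 [145 145 148 135 144 142 142 146 141 143  61  67  73  69  75  80  84  87
   88  85]
 [143 140 142 140 146 143 148 146 146  70 115 116  32  70  75  79  82  83
   82  87]
 [141 146 142 141 147 148 146 145  57 127 132 127 113  85  78  74  83  87
   81  83]
 [142 137 150 139 143 134 145 146  66 129 136 131 131 127  75 103 146 149
  143  78]
 [148 142 145 141 144 141 144 148 219 234 149  73 133 123 141 123 145 140
  142 142]
 [134 139 146 141 143 142 133 146 126 185 141 141 131 140 136 149 149 143
  145 149]
 [143 147 146 141 147 140 144 126 148 122 126 131 125 132 149 142 143 143
  145 149]
 [136 136 142 141 146 149 148 147 143 145 121 122 144 144 141 140 142 143
  151 148]
 [144 136 145 136 142 145 144 145 150 143 140 141 134 150 147 145 149 141
  145 157]
 [146 146 146 139 141 138 151 145 145 143 147 142 150 138 143 141 147 148
  136 142]
 [142 144 148 146 150 146 143 137 147 147 143 147 148 139 149 146 144 145
  143 144]
 [154 146 149 118 146 142 147 141 146 147 138 148 143 146 142 144 149 145
  150 141]
 [144 152  72  76  98 149 145 144 140 142 152 144 147 142 144 147 141 146
  144 144]
 [146  66  65  73  72  98 143 145 141 149 151 141 145 144 146 141 143 145
  147 153]]
```

```bash
python3 -c "
from h import *
import pickle
o,c=pickle.load(open('w8.pkl','rb'))
u,v=proj(c,(.54,.313,.182)).astype(int)
a=cv2.resize(c['img'][v-45:v+45,u-60:u+60],(480,360),interpolation=cv2.INTER_CUBIC);b=cv2.resize(c['img'],(320,240))
w=np.zeros((360,800,3),np.uint8);w[:,:480]=a;w[:240,480:]=b
cv2.imwrite('pics/w8.png',w[:,:,::-1]);print(u,v)"
```

```text
260 117
```

View pics/w8.png

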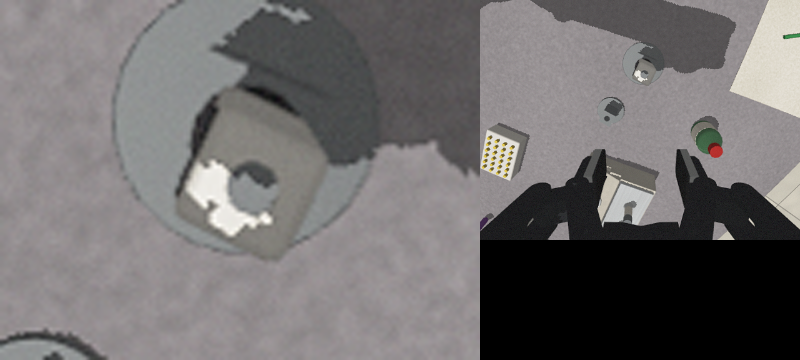

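This view shows the probe upright in the tall stand. In crop pixels the handle's top face has corners at left (178,195), bottom (275,262) and right (327,160), with the cord dot at (253,185). The finger gap is clear. I turn the corners into a yaw.

```bash
python3 -c "
from h import *
import pickle
o,c=pickle.load(open('w8.pkl','rb'))
P=[onz(c,200+x/4,72+y/4,.182)[:2] for x,y in((178,197),(275,262),(327,160),(253,185))]
P=np.array(P);print(P.round(4))
for i,j in((0,1),(1,2)): d=P[j]-P[i];print(np.hypot(*d),np.degrees(np.arctan2(d[1],d[0])))
print('mid',(P[0]+P[2])/2)
g=cv2.cvtColor(c['img'],cv2.COLOR_RGB2GRAY)
# edge fit: Canny + Hough lines around the handle
a=g[72:162,200:320];a=cv2.resize(a,None,fx=4,fy=4,interpolation=cv2.INTER_CUBIC);e=cv2.Canny(cv2.GaussianBlur(a,(0,0),3),20,50)
L=cv2.HoughLinesP(e,1,np.pi/360,40,minLineLength=60,maxLineGap=10)
for l in L[:,0]:
  A,B=[onz(c,200+l[k]/4,72+l[k+1]/4,.182)[:2] for k in(0,2)];d=B-A;print(l,np.degrees(np.arctan2(d[1],d[0])).round(1),np.hypot(*d).round(4))
# side-top check of position from stand base circle: z=.012 
"
```

```text
[[0.5319 0.3038]
 [0.5545 0.3046]
 [0.5508 0.3264]
 [0.5422 0.3142]]
0.02268709363810439 2.1088791252003936
0.022043488793076514 99.67982037985968
mid [0.54134672 0.3150791 ]
[180 197 217 110] 102.5 0.018
```

```bash
python3 -c "
from h import *
go([.541,.3135,.25],down(8))"
```

```text
t 18.95 pos [0.5675 0.2721 0.3066] -> [0.541, 0.3135, 0.25] shift [0.049  0.003  0.0567] rot [-2.10e-01  1.00e-02  2.78e+01] q [-0.89  0.37  0.47  1.6  -0.17  1.22  0.23] F [ 0.3 -1.4  0.1]
```

Emit:
arm_command:
  commands: [0.03, 0.003, 0, 0, 0, 8, 0.6, 0.049, 0.003, 0.02, 0, 0, 16, 0.6, 0.049, 0.003, 0.04, 0, 0, 24, 0.6, 0.049, 0.003, 0.055, 0, 0, 28, 0.6, 0.049, 0.003, 0.055, 0, 0, 28, 0.6, 0.049, 0.003, 0.055, 0, 0, 28, 0.6, 0.049, 0.003, 0.055, 0, 0, 28, 0.6, 0.049, 0.003, 0.055, 0, 0, 28, 0.6]

```text
t: 19.75
eef_pos: [0.5423, 0.3138, 0.2538]
tool_rot: [-0.001, 0.657, 0.754, 0.0]
contact_force: [1.0, 0.3, -0.7]
gripper_width: 0.599
grasp_force: 0.0
```

```bash
python3 -c "
from h import *
import pickle
c=read_camera('wrist');o=get_obs();pickle.dump((o,c),open('w9.pkl','wb'))
g=cv2.cvtColor(c['img'],cv2.COLOR_RGB2GRAY)
u,v=proj(c,(.541,.3135,.182)).astype(int);print(u,v,o['eef_pos'])
a=cv2.resize(g[v-45:v+45,u-45:u+45],None,fx=3,fy=3,interpolation=cv2.INTER_CUBIC);e=cv2.Canny(cv2.GaussianBlur(a,(0,0),2.5),20,50)
L=cv2.HoughLinesP(e,1,np.pi/360,35,minLineLength=50,maxLineGap=10)
for l in L[:,0]:
  A,B=[onz(c,u-45+l[k]/3,v-45+l[k+1]/3,.182)[:2] for k in(0,2)];d=B-A;print(A.round(4),B.round(4),np.degrees(np.arctan2(d[1],d[0])).round(1),np.hypot(*d).round(4))
go([.541,.3135,.125],down(8))
"
```

```text
255 198 [0.54207808 0.3139266  0.25364009]
[0.5508 0.3272] [0.553  0.3142] -80.4 0.0132
[0.5291 0.3217] [0.5321 0.3043] -80.2 0.0176
[0.5279 0.3229] [0.547  0.3262] 9.9 0.0194
[0.5465 0.343 ] [0.5511 0.3282] -72.7 0.0156
[0.5348 0.301 ] [0.5537 0.3051] 12.2 0.0194
[0.5296 0.3425] [0.5411 0.3443] 8.9 0.0117
t 19.8 pos [0.5421 0.3139 0.2536] -> [0.541, 0.3135, 0.125] shift [-0.0004 -0.001   0.1286] rot [-0.05 -0.06 -0.18] q [-1.02  0.41  0.54  1.68 -0.23  1.11 -0.28] F [ 0.6 -1.1  0.2]
```

The handle edges give a yaw of 10° and a centre of (0.542, 0.314). I descend and grip.

Emit:
arm_command:
  commands: [0.0005, -0.0005, 0.03, 0, 0, -2, 0.6, 0.0005, -0.0005, 0.06, 0, 0, -2, 0.6, 0.0005, -0.0005, 0.09, 0, 0, -2, 0.6, 0.0005, -0.0005, 0.115, 0, 0, -2, 0.6, 0.0005, -0.0005, 0.128, 0, 0, -2, 0.6, 0.0005, -0.0005, 0.128, 0, 0, -2, 0.6, 0.0005, -0.0005, 0.128, 0, 0, -2, 0.6, 0.0005, -0.0005, 0.128, 0, 0, -2, 0.6]

```text
t: 20.6
eef_pos: [0.5417, 0.315, 0.1265]
tool_rot: [-0.0, 0.644, 0.765, 0.001]
contact_force: [-0.3, 0.0, 0.7]
gripper_width: 0.596
grasp_force: 0.0
```

Emit:
arm_command:
  commands: [0, 0, 0, 0, 0, 0, 0.15, 0, 0, 0, 0, 0, 0, 0.15, 0, 0, 0, 0, 0, 0, 0.15, 0, 0, 0, 0, 0, 0, 0.15, 0, 0, 0, 0, 0, 0, 0.15, 0, 0, 0, 0, 0, 0, 0.15]
  force: 70

```text
t: 21.2
eef_pos: [0.5412, 0.3149, 0.1258]
tool_rot: [-0.001, 0.644, 0.765, 0.0]
contact_force: [-1.1, -0.9, 6.0]
gripper_width: 0.27
grasp_force: 68.9
```

Emit:
arm_command:
  commands: [0, 0, -0.02, 0, 0, 0, 0.15, 0, 0, -0.04, 0, 0, 0, 0.15, 0, 0, -0.06, 0, 0, 0, 0.15, 0, 0, -0.08, 0, 0, 0, 0.15, 0, 0, -0.1, 0, 0, 0, 0.15, 0, 0, -0.12, 0, 0, 0, 0.15, 0, 0, -0.14, 0, 0, 0, 0.15, 0, 0, -0.14, 0, 0, 0, 0.15]

```text
t: 22.0
eef_pos: [0.5422, 0.315, 0.2672]
tool_rot: [-0.0, 0.644, 0.765, 0.002]
contact_force: [0.0, 0.7, -0.8]
gripper_width: 0.276
grasp_force: 69.3
```

```bash
cat >> h.py <<'E'
YAW=np.radians(12.5)  # heater yaw
def padpose(spot,gap,off=.0938,yd=12.5):
    n=np.array([-np.sin(np.radians(20))*np.cos(YAW),-np.sin(np.radians(20))*np.sin(YAW),np.cos(np.radians(20))])
    hy=np.array([-np.sin(YAW),np.cos(YAW),0]);z=-n;x=hy;R=np.column_stack([x,np.cross(z,x),z])
    return np.array(spot)+n*(gap+off),R
E
python3 - <<'E'
from h import *
import pickle
# spot refinement from several wrist shots: dark ring centroid
S=[]
for f in('w3','w4','w5','w7'):
  d=pickle.load(open(f+'.pkl','rb'));c=d[1]
  g=cv2.cvtColor(c['img'],cv2.COLOR_RGB2GRAY);u,v=proj(c,(.6195,.007,.053))
  if not(20<u<490 and 20<v<360): print(f,'out',u,v);continue
  u,v=int(u),int(v);a=g[max(v-22,0):v+22,u-22:u+22];m=(a<70).astype(np.uint8);n,l,s,ce=cv2.connectedComponentsWithStats(m)
  for i in range(1,n):
    if s[i][4]>40:
      x,y,w,h=s[i][:4];p=(u-22+x+w/2-.5,max(v-22,0)+y+h/2-.5);S.append((f,p));print(f,p,s[i],[onz(c,*p,z).round(4)[:2] for z in(.049,.053,.057)])
c=pickle.load(open('c0.pkl','rb'))
print('top',onz(c['top'],268.2,175,.053))
o,d=ray(c['side'],278,205);print('side ray at z .053',onz(c['side'],278,205,.053))
E
```

```text
w3 (np.float64(164.0), np.float64(101.5)) [ 10   9  25  30 136] [array([0.618 , 0.0063]), array([0.619 , 0.0066]), array([0.6201, 0.0069])]
w4 (np.float64(138.0), np.float64(170.0)) [  8   7  29  33 174] [array([0.6175, 0.0051]), array([0.619 , 0.0062]), array([0.6204, 0.0073])]
w5 (np.float64(158.0), np.float64(151.5)) [ 10  10  25  28 115] [array([0.6179, 0.0051]), array([0.619, 0.006]), array([0.6202, 0.0069])]
w7 (np.float64(186.5), np.float64(200.0)) [11 12 22 23 90] [array([0.6177, 0.0049]), array([0.6186, 0.0064]), array([0.6195, 0.0079])]
top [0.61866578 0.006638   0.053     ]
side ray at z .053 [0.62209013 0.00523406 0.053     ]
```

Probe lifted out, at opening 0.27 (23 mm, matching the 24 mm handle). The spot agrees in four wrist views at (0.619, 0.0064, 0.053), and that equals heater x = -41.5, y = 0 from the wells. Next I approach with the tilt, above the pad.

Run:
```python
from h import *
p,R=padpose((.619,.0064,.053),.07);print(p.round(4),R.round(3).tolist())
go(p.round(4),R)
```

```text
[ 0.5643 -0.0057  0.2069] [[-0.216, 0.917, 0.334], [0.976, 0.203, 0.074], [0.0, 0.342, -0.94]]
t 22.0 pos [0.5422 0.315  0.2672] -> [ 0.5643 -0.0057  0.2069] shift [-0.3199 -0.033   0.0595] rot [-19.88   0.33  -2.68] q [-1.02  0.4   0.54  1.67 -0.22  1.14 -0.25] F [ 0.   0.7 -0.8]
```

Emit:
arm_command:
  commands: [-0.04, -0.004, 0, 0, 0, 0, 0.15, -0.08, -0.008, 0, -3, 0, 0, 0.15, -0.12, -0.012, 0.01, -7, 0, -1, 0.15, -0.17, -0.017, 0.02, -11, 0, -2, 0.15, -0.22, -0.022, 0.03, -15, 0, -2, 0.15, -0.26, -0.027, 0.04, -19, 0.3, -2.7, 0.15, -0.3, -0.031, 0.05, -19.9, 0.3, -2.7, 0.15, -0.32, -0.033, 0.059, -19.9, 0.3, -2.7, 0.15]

```text
t: 22.8
eef_pos: [0.5606, -0.0108, 0.204]
tool_rot: [0.108, 0.618, 0.767, 0.132]
contact_force: [0.1, -0.1, -0.7]
gripper_width: 0.271
grasp_force: 69.4
```

Emit:
arm_command:
  commands: [0, 0, 0, 0, 0, 0, 0.15, 0, 0, 0, 0, 0, 0, 0.15, 0, 0, 0, 0, 0, 0, 0.15, 0, 0, 0, 0, 0, 0, 0.15, 0, 0, 0, 0, 0, 0, 0.15]

```text
t: 23.3
eef_pos: [0.563, -0.0052, 0.2059]
tool_rot: [0.108, 0.616, 0.769, 0.133]
contact_force: [-0.7, 0.9, -1.4]
gripper_width: 0.276
grasp_force: 69.3
```

Run:
```python
from h import *
p,R=padpose((.619,.0064,.053),.02)
go(p.round(4),R)
import pickle
s=read_camera('side');t=read_camera('top');w=read_camera('wrist');o=get_obs();pickle.dump((o,s,t,w),open('w10.pkl','wb'))
# check probe axis in pics: tip predicted
Rt=Rob(o)
for d in(.0938,.04,-.056): print([proj(c,o['eef_pos']+Rt[:,2]*d).round(1) for c in(s,t,w)])
```

```text
t 23.3 pos [ 0.563  -0.0052  0.2059] -> [ 0.581  -0.002   0.1599] shift [-0.0007  0.0016  0.0494] rot [-0.2   0.08  0.18] q [-0.6   0.18  0.6   2.14 -0.33  0.53  0.45] F [-0.7  0.9 -1.4]
[array([268.3, 190. ]), array([271.5, 178.9]), array([256.9, 188.4])]
[array([261.6, 176.4]), array([274.2, 181.7]), array([256.9, 218.1])]
[array([247.5, 148.1]), array([280.2, 188. ]), array([256.9, 338.6])]
```

Emit:
arm_command:
  commands: [-0.0005, 0.0015, 0.02, -0.2, 0, 0.2, 0.15, -0.0005, 0.0015, 0.035, -0.2, 0, 0.2, 0.15, -0.0005, 0.0015, 0.045, -0.2, 0, 0.2, 0.15, -0.0005, 0.0015, 0.055, -0.2, 0, 0.2, 0.15, -0.0005, 0.0015, 0.055, -0.2, 0, 0.2, 0.15, -0.0005, 0.0015, 0.055, -0.2, 0, 0.2, 0.15, -0.0005, 0.0015, 0.055, -0.2, 0, 0.2, 0.15, -0.0005, 0.0015, 0.055, -0.2, 0, 0.2, 0.15]

```text
t: 24.25
eef_pos: [0.5828, -0.0027, 0.1551]
tool_rot: [0.11, 0.617, 0.767, 0.135]
contact_force: [-0.3, -0.1, -0.6]
gripper_width: 0.271
grasp_force: 69.4
```

Run:
```python
from h import *
import pickle
s=read_camera('side');w=read_camera('wrist');t=read_camera('top');o=get_obs();pickle.dump((o,s,t,w),open('w11.pkl','wb'))
R=Rob(o);tip=o['eef_pos']+R[:,2]*.0938;print('tip pred',tip.round(4))
p,R2=padpose((.619,.0064,.053),.0);go(p.round(4),R2)
for n,c in(('s',s),('w',w),('t',t)):
  print(n,'tip',proj(c,tip).round(1),'spot',proj(c,(.619,.0064,.053)).round(1))
  u,v=proj(c,tip).astype(int);a=c['img'][v-25:v+25,u-25:u+25];h=cv2.cvtColor(a,cv2.COLOR_RGB2HSV)
  m=((h[...,0]>3)&(h[...,0]<18)&(h[...,1]>80)).astype(np.uint8)
  k,l,q,ce=cv2.connectedComponentsWithStats(m)
  for i in range(1,k):
    if q[i][4]>3: print('  copper',q[i]+[u-25,v-25,0,0,0],(ce[i]+[u-25,v-25]).round(1),a[l==i].mean(0).round())
```

```text
tip pred [0.6141 0.0041 0.0667]
t 24.4 pos [ 0.5827 -0.0026  0.1549] -> [ 5.877e-01 -5.000e-04  1.411e-01] shift [0.001  0.0003 0.0148] rot [ 0.02  0.12 -0.13] q [-0.5   0.3   0.5   2.14 -0.5   0.43  0.6 ] F [ 0.2 -0.4 -1.7]
s tip [275.3 202.3] spot [276.7 205. ]
  copper [275 200   3   3   8] [276.1 201.1] [113.  80.  67.]
w tip [256.9 188. ] spot [257.2 180.5]
  copper [250 184  16  13 109] [257.7 189.7] [149.  95.  70.]
t tip [269.4 175.5] spot [268.3 174.9]
```

The copper tip is found at wrist (257.7,189.7) and side (276.1,201.1), against (256.9,188) and (275.3,202.3) predicted, so the probe sits straight in the grip. The gap is about 15 mm. I creep in.

Emit:
arm_command:
  commands: [0.001, 0.0003, 0.004, 0, 0, 0, 0.15, 0.001, 0.0003, 0.008, 0, 0, 0, 0.15, 0.001, 0.0003, 0.011, 0, 0, 0, 0.15, 0.001, 0.0003, 0.011, 0, 0, 0, 0.15, 0.001, 0.0003, 0.011, 0, 0, 0, 0.15, 0.001, 0.0003, 0.011, 0, 0, 0, 0.15, 0.001, 0.0003, 0.011, 0, 0, 0, 0.15, 0.001, 0.0003, 0.011, 0, 0, 0, 0.15]

```text
t: 25.2
eef_pos: [0.5863, -0.0009, 0.1443]
tool_rot: [0.109, 0.617, 0.767, 0.135]
contact_force: [-0.4, -0.2, -1.2]
gripper_width: 0.273
grasp_force: 69.4
```

```bash
cat > f.py <<'E'
from h import *
import pickle
F=[];P=[]
for i in range(8):
  w=read_camera('wrist');o=get_obs();F.append(o['contact_force']);P.append(o['eef_pos'])
p,R=padpose((.619,.0064,.053),0);n=-R[:,2]
F=np.array(F);P=np.array(P);d=P.mean(0)-p
print('t',o['t'],'F',F.mean(0).round(2),'F.n',(F@n).mean().round(2),'+-',(F@n).std().round(2),'gap mm',(d@n*1e3).round(2),'lateral (tool x,y) mm',(R.T@d*1e3).round(2)[:2],'pos drift',(P[-1]-P[0]).round(4))
tip=P.mean(0)+Rob(o)[:,2]*.0938
h=cv2.cvtColor(w['img'],cv2.COLOR_RGB2HSV);u,v=proj(w,tip).astype(int);h=h[v-25:v+25,u-25:u+25]
m=(h[...,0]>3)&(h[...,0]<18)&(h[...,1]>80);y,x=np.where(m)
print('copper',x.mean()+u-25,y.mean()+v-25,x.min()+u-25,x.max()+u-25,y.min()+v-25,y.max()+v-25,'tip pred',proj(w,tip).round(1),'spot',proj(w,(.619,.0064,.053)).round(1),'tilt',np.degrees(np.arccos(-Rob(o)[:,2]@n)).round(2))
E
python3 f.py
```

```text
t 25.6 F [ 0.12 -0.03 -1.57] F.n -1.51 +- 0.2 gap mm 3.44 lateral (tool x,y) mm [-0.02 -0.24] pos drift [-0.0001 -0.     -0.0001]
copper 257.81481481481484 189.84259259259258 240 275 184 205 tip pred [257.1 188.2] spot [257.5 186.4] tilt 0.13
```

Emit:
arm_command:
  commands: [0, 0, 0.002, 0, 0, 0, 0.15, 0, 0, 0.004, 0, 0, 0, 0.15, 0, 0, 0.005, 0, 0, 0, 0.15, 0, 0, 0.005, 0, 0, 0, 0.15, 0, 0, 0.005, 0, 0, 0, 0.15, 0, 0, 0.005, 0, 0, 0, 0.15]

```text
t: 26.2
eef_pos: [0.588, -0.0005, 0.1396]
tool_rot: [0.109, 0.617, 0.767, 0.135]
contact_force: [0.7, 0.6, -0.1]
gripper_width: 0.267
grasp_force: 69.4
```

```bash
python3 f.py
```

```text
t 26.6 F [-0.11 -0.15  0.02] F.n 0.06 +- 0.41 gap mm -1.56 lateral (tool x,y) mm [-0.02 -0.23] pos drift [ 0.      0.0001 -0.    ]
copper 257.8 190.4190476190476 251 269 185 205 tip pred [257.1 188.2] spot [257.4 188.6] tilt 0.13
```

Contact: 1.57 N above baseline means about 1.4 mm pressed, matching the 1.6 mm from geometry. Another 3.5 mm reaches half travel.

Emit:
arm_command:
  commands: [0, 0, 0.001, 0, 0, 0, 0.15, 0, 0, 0.002, 0, 0, 0, 0.15, 0, 0, 0.003, 0, 0, 0, 0.15, 0, 0, 0.0035, 0, 0, 0, 0.15, 0, 0, 0.0035, 0, 0, 0, 0.15, 0, 0, 0.0035, 0, 0, 0, 0.15, 0, 0, 0.0035, 0, 0, 0, 0.15, 0, 0, 0.0035, 0, 0, 0, 0.15]

```text
t: 27.4
eef_pos: [0.5892, -0.0003, 0.1363]
tool_rot: [0.109, 0.617, 0.767, 0.135]
contact_force: [-0.4, -0.4, 1.5]
gripper_width: 0.27
grasp_force: 69.5
```

```bash
python3 f.py; python3 -c "
from h import *
s=read_camera('side');g=s['img']
for p in((.692,.0533,.118),(.7054,-.0045,.118),(.526,-.222,.068)):
  u,v=proj(s,p).astype(int);print(u,v,g[v-2:v+3,u-2:u+3].mean((0,1)).round())
"
```

```text
t 27.8 F [-0.71  0.54  1.62] F.n 1.72 +- 0.2 gap mm -5.09 lateral (tool x,y) mm [-0.06 -0.23] pos drift [ 0.  0. -0.]
copper 257.7916666666667 191.375 251 273 186 203 tip pred [257.1 188.2] spot [257.4 190.1] tilt 0.13
296 166 [87. 89. 90.]
312 179 [86. 89. 90.]
280 290 [ 97.  99. 100.]
```

Pressed 5.1 mm at about 3.2 N, 0.1° off square and within 1 mm of the spot, with both caps and the vial in place. Handing in.

```bash
python3 -c "
from station import hand_in
print(hand_in())"
```

```text
the job is handed in; nothing more can be done
None
```

I handed the job in at about 28 s of the 72 s: both tall tubes are home in the wells, and the probe is held at the marked spot, pressed about 5 mm (about 3.2 N) and square to the pad; no verdict came back.

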